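# Bolt the utensil block down, draw the turner and hold it level

## Robot

A 7-joint arm with a two-finger parallel gripper is mounted at the origin on the work surface. World frame = base frame: x ahead of the robot, y to its left, z up, the work surface at z = 0. Lengths are in m, angles in rad, forces in N, time in s.
With the tool pointing down it reaches from about 0.425 to 0.875 m from the base axis. Payload 8.4 kg.
Tool frame: the origin (TCP) lies midway between the tips of the shut fingers; the grasp point (between the pads) lies 19 mm behind it (hold_point_z is the distance from the TCP to the grasp point, in m); z points along the fingers, y is the line along which they close (so a half turn about z gives the same grasp; the last joint's range is limited). The gripper opens to 87 mm and grips with 3 to 60 N. Pads are 19 mm wide; open, the fingers measure 117 mm over their backs; the gripper's body (75 mm by 190 mm) begins 51 mm behind the grasp point.
Start: joints at [-1.234, 0.333, 0.04, 1.465, -0.013, 1.343, -0.059], TCP at [0.274, 0.589, 0.223] pointing down, gripper open.
Joint ranges: [-2.58, 2.58], [-0.38, 2.09], [-1.3, 1.39], [0.25, 2.4], [-1.5, 4.64], [0.08, 2.09], [-2.65, 2.65]. Speed limits (rad/s): [2.22, 2.22, 2.79, 2.79, 3.14, 3.14, 3.14].

## Interface

Orientations are given as a rotation vector (axis times angle).
In Python, from workcell import state, get_image, camera_params, close_job, hold_point_z gives the robot as it stands. The module is installed in compiled form; this text tells all that it offers.
- The arm moves only by the tool step_arm, never from a script. Its argument "plan" is a list of rows, each an object of numbers: "x", "y", "z": the shift along the world's x, y, z each as a share of 0.03 m, from -1 to 1; "wx", "wy", "wz": the turn, a rotation vector about the world's x, y, z each as a share of 0.12 rad, from -1 to 1; "hand": the opening, from -1 (shut) to 1 (fully open). In form: [{"x": .., "y": .., "z": .., "wx": .., "wy": .., "wz": .., "hand": ..}, ...]. A call has 1 to 5 rows; each row shifts and turns the commanded pose from where the row before left it; what a row does not reach is not made up. A row lasts 1/10 s, in which the tool goes at most 50 mm and 8.59 degrees, less where a joint would pass 70% of its speed; a pose out of reach is approached as far as the arm can. A call with a number of a shift or a turn outside -1 to 1 is refused whole. A call with a gripper value outside its range is refused whole. The fingers move at their own pace and stop on an object; "grip_force" is the grip in N (left out, the last holds). Time passes only in rows, so rows that do not move let the fingers close. It gives the time, the measured TCP pose, the force, the opening and the grip force at its end, in the units of the state.
- state(): the state, without advancing time (a new reading comes with each control period).
- get_image(name): name is "scene" or "top" or "wrist"; returns the picture (480x640x3 uint8, red, green, blue); there is no depth.
- camera_params(name): a dict with "K" (3x3 intrinsics, pixels), "camera_from_world" (4x4, takes a point from world to camera coordinates). Camera axes: x right, y up, looking along -z (the intrinsics and any distortion apply to the point x, -y, -z); pixel columns grow to the right and rows downward; lengths in m; the calibration is good to about 2 mm. A picture is of the moment at which its call begins: read the wrist's pose just before it. camera_params takes no time and is no camera call; for the wrist camera it gives the pose at the moment of the call.
- close_job(): hands the job in; it is judged then, once.
The state is a dict: "t": time; "joint_positions": joint angles; "dq": joint speeds; "joint_efforts": joint torques, N m; "eef_pos": TCP position; "tcp_rot": TCP orientation; "contact_force": force on the tool from outside, world axes, zero at the start; "torque": the same for the moment, N m; "gripper_width": finger opening in m; "gripper_force": force on a finger pad.
Only numpy, scipy, OpenCV 4.12 (cv2) and the standard library are available. Lean on these libraries where they do the work, as an engineer would, in place of code of your own. Each camera call takes 0.05 s, during which the arm holds its last target. There are 200 camera calls.

## Task

Slide the bolt beside the sloping utensil block fully home into its keeper so that the block is pinned, then draw the broad-bladed turner with the flat rectangular handle out of its slot, turn it level with the blade's upper face still up, and keep holding it there, all of it at least 20 cm above the worktop and touching nothing but the gripper. Finish while holding it still: do not put it down or let go, leave the bolt home, and leave the other utensil and everything else where it stands.

Things in the scene. Friction and masses are not known exactly. Their poses are not given: they have to be found in the camera images.
- block: Pale wood utensil block, 190 mm wide (y -95 to 95), highest edge 135 mm up, fixed on a 15 mm plywood baseboard (x -75 to 75, y -105 to 290 mm). Origin on the worktop under its middle; x away from its front (where the handles stick out), y towards the bolt, z up. It leans 45 degrees and holds two utensils, one in each slot. It does not move during the job.
- bolt (a joint): Travel of the steel barrel bolt on the baseboard beside the block, in m: 0 is drawn right back, 0.045 is its stop, fully home in the keeper. It slides along the block's -y axis, towards the block; friction about 3 N, no spring, stays where it is left.
- bolt_knob (a point): Grip point on the bolt's upright knob, moves with the bolt: on the knob's axis, 72 mm above the worktop; block frame x = -15, y = 235 mm minus the travel. Round steel head 16 mm across, 60 to 85 mm above the worktop, on a 12 mm stem. Low steel barrels either side of it in y (tops at 43 mm). Can be pinched from above, fingers closing along the block's x.
- turner: Turner (serving slice): flat rectangular dark wood handle, 130 long (x -65 to 65) x 26 wide (y) x 18 mm thick (z), broad steel blade in line with it. Origin: middle of the handle; x towards the blade's end, y across, z out of its upper face. 0.16 to 0.26 kg. Stowed: x points 45 degrees down and away from the block's front, z up and away; origin 105 mm out of the slot, 193 mm above the worktop.
- turner_tip (a point): Middle of the end edge of the turner's blade, 215 mm along its x from its origin. The blade is 62 wide x 4 mm thick, x = 90 to 215 mm. Stowed, the tip rests on the slot's bottom, 110 mm inside the mouth: draw it straight back along the turner's own axis by more than 110 mm to clear the slot.
- spreader: The other utensil in the block, to be left alone: same dark wood and steel, but with a round handle 22 mm thick ending in a ball of 34 mm, and a 40 mm wide blade. Origin on its axis, 215 mm from the blade's end, in the same place in its slot as the turner's origin; x towards the blade's end.
- shaker: White ceramic shaker, 40 mm across, 70 mm high, standing behind the bolt. Origin under its middle.
- mug: White mug, 76 mm across, 85 mm high, behind the block. Origin under its middle.
- bowl: Small blue bowl, 100 mm across, 45 mm high, to the right of the block. Origin under its middle.
- oil: Amber bottle, 60 mm across, 200 mm high. Origin under its middle.
- jar: Glass jar with steel lid, 76 mm across, 110 mm high. Origin under its middle.
- can: Steel can, 74 mm across, 100 mm high. Origin under its middle.
- slot_left (a point): Centre of the mouth of the block's left slot, at x -40, y 47, z 120 mm in the block's frame. The slot is 68 mm wide in y, 7 mm high, and runs 110 mm deep along the block's (0.707, 0, -0.707). The turner can be in either slot.
- slot_right (a point): The same for the right slot, at x -40, y -47, z 120 mm in the block's frame.
- keeper (a point): Mouth of the bolt's keeper, a steel staple on the block's side, at x -15, y 117, z 32 mm in the block's frame; home, the bolt's end is 17 mm inside it.
- turner_balance (a point): The turner's balance point, about 66 mm along its x from its origin, at the front end of the handle.
Not all that is in view belongs to the job. Leave any orange look-alike of the mug alone.

How it is judged:
By the outcome, as a careful person would: the job done as asked, in the order asked, and still so for the second after the job is handed in, while the arm keeps its last pose, push and grip.
It also fails if it takes over 43 s, if anything falls off the work surface, if the arm or the gripper's body presses on something with over 40 N, if the wrist force passes 120 N, or if a joint passes its speed limit or range.

## Working session

There is one attempt and no reset: what is moved stays moved. The work goes in short steps, Python scripts to look and compute and a tool call to move; the robot and the scene stay as the last step left them, time stands still between calls to the robot, and variables do not carry over. Pictures are saved under pics/ and viewed, at most 11 in all, crops included, and the job is handed in when it is done.

Besides the shell and the picture viewer there is one more tool, called after "Request:" by a JSON object that holds its "op" and its "data", one argument or row to a line. step_arm: Moves the arm, as the interface text tells. Its arguments: {"type":"object","properties":{"plan":{"type":"array"},"grip_force":{"type":"number"}},"required":["plan"]}

```bash
mkdir -p pics; cat > look.py <<'E'
import sys,cv2,json
from workcell import *
for n in sys.argv[2:]:
    im=get_image(n); cv2.imwrite(f'pics/{sys.argv[1]}_{n}.png',im[:,:,::-1])
s=state(); print(s['t'],s['eef_pos'],s['tcp_rot'],s['gripper_width'])
E
python3 look.py a scene top; python3 -c "
from workcell import *
for n in('scene','top'): print(camera_params(n))
print(hold_point_z)"
```

```text
0.1 [0.2742496  0.58885136 0.22173355] [-6.79128170e-01 -3.06711403e+00  2.29352113e-03] 0.0871654700714402
{'K': array([[469.47257828,   0.        , 315.58218945],
       [  0.        , 469.47257828, 231.84113847],
       [  0.        ,   0.        ,   1.        ]]), 'camera_from_world': array([[ 0.03560702,  0.99925476,  0.01490158, -0.03139334],
       [-0.73007111,  0.01582687,  0.68318788,  0.33899673],
       [ 0.6824429 , -0.0352055 ,  0.73009058, -1.55981341],
       [ 0.        ,  0.        ,  0.        ,  1.        ]])}
{'K': array([[573.42893677,   0.        , 320.21198256],
       [  0.        , 573.42893677, 231.02459216],
       [  0.        ,   0.        ,   1.        ]]), 'camera_from_world': array([[ 0.00941719, -0.99988581,  0.01181865, -0.01582093],
       [ 0.99147979,  0.01087233,  0.12980608, -0.62450452],
       [-0.12991976,  0.01049554,  0.99146896, -1.39563077],
       [ 0.        ,  0.        ,  0.        ,  1.        ]])}
0.0187
```

View pics/a_scene.png

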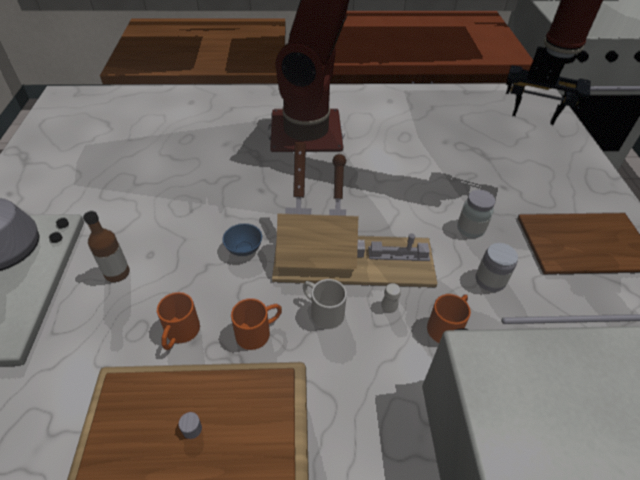

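View pics/a_top.png

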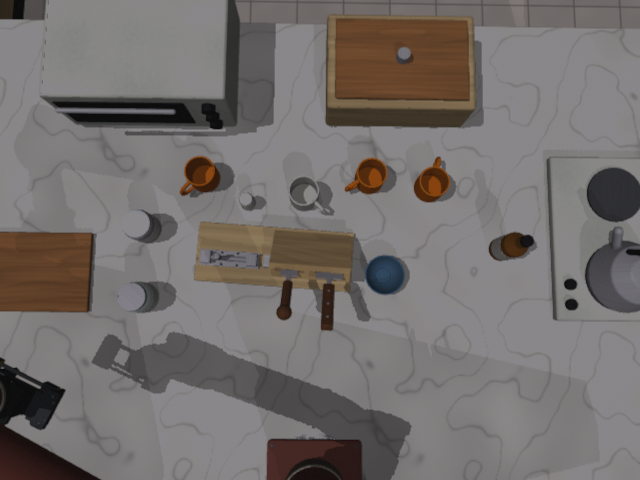

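The scene view shows the block centre near (318,245), bolt to its right, and the flat-handled turner at scene (299,172) and top (328,305), which is the right slot. Next I'll enlarge both views.

```bash
python3 - <<'E'
import cv2
a=cv2.imread('pics/a_top.png')[210:340,185:365]; b=cv2.imread('pics/a_scene.png')[140:290,262:442]
cv2.imwrite('pics/c1.png',cv2.resize(a,None,fx=4.4,fy=4.4,interpolation=2)); cv2.imwrite('pics/c2.png',cv2.resize(b,None,fx=4,fy=4,interpolation=2))
E
```

```text
(no output)
```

View pics/c1.png

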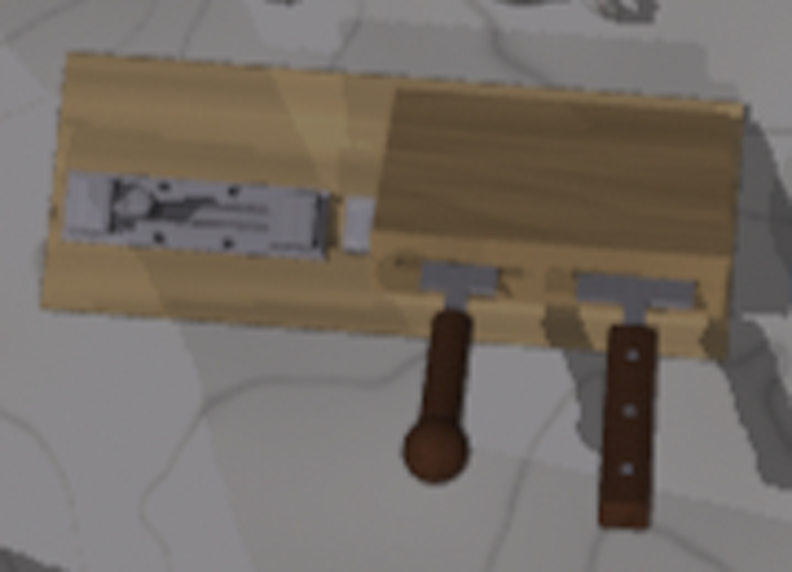

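View pics/c2.png

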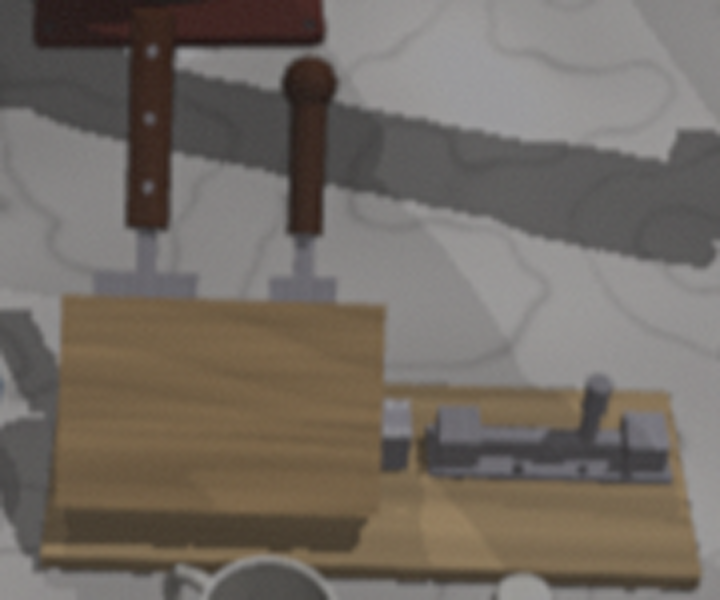

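```bash
cat > fit.py <<'E'
import numpy as np
from scipy.optimize import least_squares
from workcell import *
def proj(n,P):
    c=camera_params(n);T=c['camera_from_world'];p=np.asarray(P)@T[:3,:3].T+T[:3,3]
    q=p*[1,-1,-1]@c['K'].T if False else (p*[1,-1,-1])@c['K'].T
    return q[...,:2]/q[...,2:]
s=.7071
B={'c1':(75,290,15),'c2':(-75,290,15),'c3':(75,-105,15),'c4':(-75,-105,15),'riv':(-40-105*s-9*s,-47,120+105*s+9*s)}
print(B['riv'])
# origin z=193?: mouth 120+74.2=194
B['riv']=(-114.2-6.4,-47,193+6.4)
def wp(v,b): 
    x,y,a=v[:3];b=np.array(b)/1000;c,s_=np.cos(a),np.sin(a)
    return np.array([x+c*b[0]-s_*b[1],y+s_*b[0]+c*b[1],b[2]])
obs=[('top','c1',(68,53)),('top','c2',(42,308)),('top','c3',(743,104)),('top','c4',(723,357)),('top','riv',(629,410)),
('scene','c2',(672,392)),('scene','c1',(698,580)),('scene','c3',(38,568)),('scene','riv',(149,118)),
('top','knob',(135,203)),('scene','knob',(599,384))]
px=[(np.array(p)+.5)/(4.4 if n=='top' else 4)-.5+((185,210) if n=='top' else (262,140)) for n,_,p in obs]
def res(v):
    return np.concatenate([proj(n,wp(v,B[k] if k!='knob' else (-15,235-v[3]*1000,85)))-p for (n,k,_),p in zip(obs,px)])
r=least_squares(res,[.55,0,0,.01],loss='soft_l1');v=r.x
print(v,np.degrees(v[2]));print(np.round(r.fun if 0 else res(v).reshape(-1,2),1))
for k,b in dict(knob=(-15,235-v[3]*1000,72),home=(-15,190,72),torg=(-114.2,-47,193),sorg=(-114.2,47,193),bal=(-114.2+66*s,-47,193-66*s)).items(): print(k,wp(v,b).round(4))
E
python3 fit.py
```

```text
(-120.6094, -47, 200.6094)
[ 0.56065043  0.01325462 -0.05978188  0.00730088] -3.4252495605778432
[[-0.5 -1.6]
 [-0.4 -0.7]
 [ 0.6 -2.3]
 [ 1.4 -0.9]
 [ 0.5  3.7]
 [-0.7 -0.7]
 [ 1.7 -1.1]
 [ 0.4 -2.8]
 [ 0.2 -2.7]
 [ 0.7 -1.3]
 [ 0.7 -0.7]]
knob [0.5593 0.2414 0.072 ]
home [0.557  0.2038 0.072 ]
torg [ 0.4438 -0.0268  0.193 ]
sorg [0.4495 0.067  0.193 ]
bal [ 0.4904 -0.0296  0.1463]
```

```bash
sed -i "s/^def res(v):/W=np.array([1 if k!='riv' else 0 for _,k,_ in obs])\ndef res(v,w=1):/; s/least_squares(res/least_squares(lambda v:(res(v).reshape(-1,2)*W[:,None]).ravel()/" fit.py; python3 fit.py
```

```text
(-120.6094, -47, 200.6094)
[ 0.55812628  0.01321757 -0.06634892  0.00716495] -3.801513364723023
[[-0.3 -1.3]
 [-0.5 -0.5]
 [ 0.7 -1.1]
 [ 1.2  0.3]
 [ 0.1  5. ]
 [-0.6 -0.9]
 [ 1.4 -1.3]
 [ 0.2 -3.9]
 [ 0.5 -3.5]
 [ 0.7 -0.9]
 [ 0.6 -1. ]]
knob [0.5583 0.2415 0.072 ]
home [0.5558 0.2038 0.072 ]
torg [ 0.4411 -0.0261  0.193 ]
sorg [0.4473 0.0677 0.193 ]
bal [ 0.4876 -0.0292  0.1463]
```

Request:
{"op": "step_arm", "data": {
  "plan": [
    {"x":0.79,"y":-0.97,"z":0,"wx":0,"wy":0,"wz":-0.83,"hand":1},
    {"x":0.79,"y":-0.97,"z":0,"wx":0,"wy":0,"wz":-0.83,"hand":1},
    {"x":0.79,"y":-0.97,"z":0,"wx":0,"wy":0,"wz":-0.83,"hand":1},
    {"x":0.79,"y":-0.97,"z":0,"wx":0,"wy":0,"wz":-0.83,"hand":1}
  ]
}}

```text
t: 0.5
eef_pos: [0.3698, 0.4714, 0.2221]
tcp_rot: [-1.278, -2.87, 0.001]
contact_force: [0.9, 0.8, -0.8]
gripper_width: 0.0871
gripper_force: 0.0
```

Request:
{"op": "step_arm", "data": {
  "plan": [
    {"x":0.79,"y":-0.97,"z":0,"wx":0,"wy":0,"wz":-0.83,"hand":1},
    {"x":0.79,"y":-0.97,"z":0,"wx":0,"wy":0,"wz":-0.83,"hand":1},
    {"x":0.79,"y":-0.97,"z":0,"wx":0,"wy":0,"wz":-0.83,"hand":1},
    {"x":0.79,"y":-0.97,"z":0,"wx":0,"wy":0,"wz":-0.83,"hand":1},
    {"x":0.79,"y":-0.97,"z":0,"wx":0,"wy":0,"wz":-0.83,"hand":1}
  ]
}}

```text
t: 1.0
eef_pos: [0.4883, 0.3259, 0.2223]
tcp_rot: [-1.946, -2.466, 0.001]
contact_force: [0.0, 0.7, 0.4]
gripper_width: 0.0871
gripper_force: 0.0
```

Request:
{"op": "step_arm", "data": {
  "plan": [
    {"x":0.79,"y":-0.97,"z":0,"wx":0,"wy":0,"wz":-0.83,"hand":1},
    {"x":0.79,"y":-0.97,"z":0,"wx":0,"wy":0,"wz":-0.83,"hand":1},
    {"x":0.79,"y":-0.97,"z":0,"wx":0,"wy":0,"wz":-0.83,"hand":1},
    {"hand":1}
  ]
}}

```text
invalid input
```

```bash
python3 look.py b wrist; python3 -c "
from fit import *
print(state()['joint_positions'],camera_params('wrist'))
for b in [(-15,228,85),(-15,228,60),(-75,290,15),(75,290,15)]: print(proj('wrist',wp(v,b)))"|tail -16
```

```text
1.05 [0.49302828 0.31914923 0.22255194] [ 1.96148108e+00  2.44965408e+00 -1.55368158e-03] 0.08682062956658791
knob [0.5583 0.2415 0.072 ]
home [0.5558 0.2038 0.072 ]
torg [ 0.4411 -0.0261  0.193 ]
sorg [0.4473 0.0677 0.193 ]
bal [ 0.4876 -0.0292  0.1463]
[-0.93720941  0.2074384   0.33269808  1.63825141 -0.06604608  1.30752303
 -0.37349347] {'K': array([[356.35026101,   0.        , 313.2269016 ],
       [  0.        , 356.35026101, 244.72543223],
       [  0.        ,   0.        ,   1.        ]]), 'camera_from_world': array([[ 0.97574308,  0.21890886,  0.00208468, -0.55229702],
       [-0.21182724,  0.94649666, -0.24346109, -0.16867407],
       [-0.05526894,  0.23711388,  0.96990842, -0.43653237],
       [ 0.        ,  0.        ,  0.        ,  1.        ]])}
[362.7438084  330.48481142]
[359.27886977 318.41137505]
[318.32292718 233.07139476]
[450.49361953 271.20662352]
```

View pics/b_wrist.png

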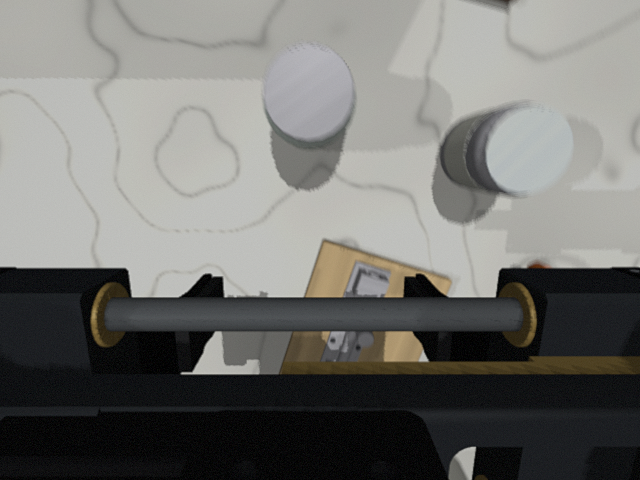

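The wrist view shows the bolt's barrel between the fingers around (355,310), with the board's far corners at (324,239) and (452,277). That agrees with the fit to a few pixels, and the arm was still settling.

Request:
{"op": "step_arm", "data": {
  "plan": [
    {"x":0.79,"y":-0.95,"z":-0.5,"wx":0,"wy":0,"wz":-0.83,"hand":1},
    {"x":0.79,"y":-0.95,"z":-0.5,"wx":0,"wy":0,"wz":-0.83,"hand":1},
    {"x":0.75,"y":-0.95,"z":-0.5,"wx":0,"wy":0,"wz":-0.83,"hand":1},
    {"x":0,"y":0,"z":0,"wx":0,"wy":0,"wz":0,"hand":1},
    {"x":0,"y":0,"z":0,"wx":0,"wy":0,"wz":0,"hand":1}
  ]
}}

```text
t: 1.55
eef_pos: [0.5575, 0.2411, 0.1769]
tcp_rot: [-2.288, -2.152, 0.002]
contact_force: [-0.1, 0.4, 1.2]
gripper_width: 0.0871
gripper_force: 0.0
```

```bash
python3 look.py c wrist; python3 -c "
from fit import *
print(state()['joint_positions'])
for b in [(-15,228,85),(-15,228,60),(-75,290,15),(75,290,15)]: print(proj('wrist',wp(v,b)))"|tail -6
```

```text
1.6 [0.55708413 0.24252983 0.17733884] [-2.28525755e+00 -2.15478321e+00  7.53283539e-04] 0.0869327695377729
[-0.82662433  0.28596322  0.41739113  1.65079707 -0.12206383  1.23124454
 -0.44222442]
[313.94613901 250.1513987 ]
[313.89493895 242.22577801]
[246.5467095  161.65776177]
[416.09583788 163.01638024]
```

View pics/c_wrist.png

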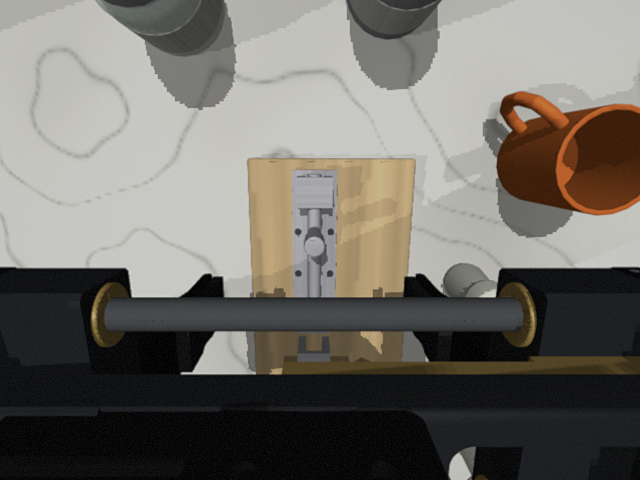

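The settled wrist view shows the knob head at (315,246), predicted (314,250). That puts the knob about 2–3 mm further +y, so I'll descend at y≈0.243.

Request:
{"op": "step_arm", "data": {
  "plan": [
    {"x":0.02,"y":0.03,"z":-1,"wx":0,"wy":0,"wz":0,"hand":0.6},
    {"x":0,"y":0,"z":-1,"wx":0,"wy":0,"wz":0,"hand":0.2},
    {"x":0,"y":0,"z":-1,"wx":0,"wy":0,"wz":0,"hand":0.2},
    {"x":0,"y":0,"z":-1,"wx":0,"wy":0,"wz":0,"hand":0.2},
    {"x":0,"y":0,"z":0,"wx":0,"wy":0,"wz":0,"hand":0.2}
  ]
}}

```text
t: 2.1
eef_pos: [0.5548, 0.2436, 0.0541]
tcp_rot: [-2.282, -2.156, 0.009]
contact_force: [-0.2, -0.8, 1.1]
gripper_width: 0.0567
gripper_force: 0.0
```

Request:
{"op": "step_arm", "data": {
  "grip_force": 15,
  "plan": [
    {"x":0,"y":0,"z":0,"wx":0,"wy":0,"wz":0,"hand":-1},
    {"x":0,"y":0,"z":0,"wx":0,"wy":0,"wz":0,"hand":-1},
    {"x":0,"y":0,"z":0,"wx":0,"wy":0,"wz":0,"hand":-1},
    {"x":0,"y":0,"z":0,"wx":0,"wy":0,"wz":0,"hand":-1}
  ]
}}

```text
t: 2.5
eef_pos: [0.5588, 0.2432, 0.0589]
tcp_rot: [2.287, 2.154, 0.003]
contact_force: [0.1, 0.3, -0.5]
gripper_width: 0.0282
gripper_force: 0.0
```

Request:
{"op": "step_arm", "data": {
  "plan": [
    {"x":0,"y":0,"z":0,"wx":0,"wy":0,"wz":0,"hand":-1},
    {"x":0,"y":0,"z":0,"wx":0,"wy":0,"wz":0,"hand":-1},
    {"x":0,"y":0,"z":0,"wx":0,"wy":0,"wz":0,"hand":-1}
  ]
}}

```text
t: 2.8
eef_pos: [0.5581, 0.2428, 0.058]
tcp_rot: [-2.287, -2.153, -0.0]
contact_force: [-3.2, -0.6, 4.9]
gripper_width: 0.0154
gripper_force: 15.0
```

Request:
{"op": "step_arm", "data": {
  "plan": [
    {"x":-0.02,"y":-0.3,"z":0,"wx":0,"wy":0,"wz":0,"hand":-1},
    {"x":-0.02,"y":-0.3,"z":0,"wx":0,"wy":0,"wz":0,"hand":-1},
    {"x":-0.02,"y":-0.3,"z":0,"wx":0,"wy":0,"wz":0,"hand":-1},
    {"x":-0.02,"y":-0.2,"z":0,"wx":0,"wy":0,"wz":0,"hand":-1},
    {"x":0,"y":0,"z":0,"wx":0,"wy":0,"wz":0,"hand":-1}
  ]
}}

```text
t: 3.3
eef_pos: [0.5559, 0.2079, 0.0579]
tcp_rot: [2.289, 2.151, -0.0]
contact_force: [-2.5, -1.8, 7.1]
gripper_width: 0.0158
gripper_force: 15.0
```

Request:
{"op": "step_arm", "data": {
  "plan": [
    {"x":-0.01,"y":-0.15,"z":0,"wx":0,"wy":0,"wz":0,"hand":-1},
    {"x":0,"y":-0.1,"z":0,"wx":0,"wy":0,"wz":0,"hand":-1},
    {"x":0,"y":0,"z":0,"wx":0,"wy":0,"wz":0,"hand":-1}
  ]
}}

```text
t: 3.6
eef_pos: [0.5557, 0.2056, 0.0581]
tcp_rot: [-2.284, -2.154, -0.007]
contact_force: [0.9, 11.9, 1.2]
gripper_width: 0.0155
gripper_force: 15.0
```

Request:
{"op": "step_arm", "data": {
  "plan": [
    {"x":0,"y":-0.15,"z":0,"wx":0,"wy":0,"wz":0,"hand":-1},
    {"x":0,"y":0,"z":0,"wx":0,"wy":0,"wz":0,"hand":-1}
  ]
}}

```text
t: 3.8
eef_pos: [0.5556, 0.2032, 0.0582]
tcp_rot: [-2.281, -2.155, -0.01]
contact_force: [1.5, 17.2, -0.7]
gripper_width: 0.015
gripper_force: 15.0
```

```bash
cat > fk.py <<'E'
E
python3 look.py d wrist top scene; python3 - <<'E'
import cv2,numpy as np
a=cv2.imread('pics/d_top.png')[210:340,185:365]; b=cv2.imread('pics/d_scene.png')[140:290,262:442]
cv2.imwrite('pics/d2.png',np.hstack([cv2.resize(x,(400,330),interpolation=2) for x in(a,b)]))
from workcell import *; print(state()['contact_force'],state()['joint_positions'])
E
```

```text
3.95 [0.55560135 0.20325333 0.05814591] [-2.28072619 -2.15577899 -0.00924866] 0.015645468828626517
[ 0.50946443 17.871149    0.19938873] [-0.75694987  0.36980641  0.4048475   1.8127934  -0.17743438  0.98949166
 -0.33561752]
```

View pics/d2.png

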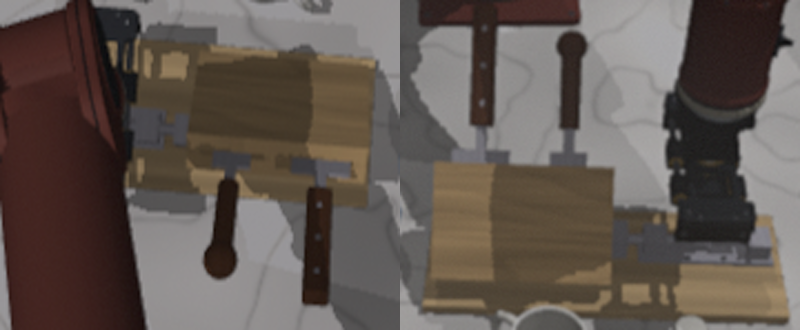

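The bolt end is in the keeper: the barrel meets the keeper in both views, and the contact force rose to 17 N with the knob about 40 mm along. I'll release, rise, and verify.

Request:
{"op": "step_arm", "data": {
  "plan": [
    {"x":0,"y":0.1,"z":0,"wx":0,"wy":0,"wz":0,"hand":0.2},
    {"x":0,"y":0,"z":0,"wx":0,"wy":0,"wz":0,"hand":0.2},
    {"x":0,"y":0,"z":0,"wx":0,"wy":0,"wz":0,"hand":0.2},
    {"x":0,"y":0,"z":0.5,"wx":0,"wy":0,"wz":0,"hand":0.2},
    {"x":0,"y":0,"z":1,"wx":0,"wy":0,"wz":0,"hand":0.2}
  ]
}}

```text
t: 4.45
eef_pos: [0.5541, 0.1992, 0.1017]
tcp_rot: [-2.288, -2.152, 0.007]
contact_force: [-0.0, -0.6, 0.3]
gripper_width: 0.0471
gripper_force: 0.0
```

Request:
{"op": "step_arm", "data": {
  "plan": [
    {"x":0,"y":0,"z":1,"wx":0,"wy":0,"wz":1,"hand":0.5},
    {"x":0,"y":0,"z":1,"wx":0,"wy":0,"wz":1,"hand":0.5},
    {"x":0,"y":0,"z":1,"wx":0,"wy":0,"wz":1,"hand":0.5},
    {"x":0,"y":0,"z":1,"wx":0,"wy":0,"wz":1,"hand":0.5},
    {"x":0,"y":0,"z":1,"wx":0,"wy":0,"wz":1,"hand":0.5}
  ]
}}

```text
t: 4.95
eef_pos: [0.5555, 0.1996, 0.255]
tcp_rot: [1.543, 2.735, 0.001]
contact_force: [-0.5, -0.4, 0.2]
gripper_width: 0.0654
gripper_force: 0.0
```

Request:
{"op": "step_arm", "data": {
  "plan": [
    {"x":0,"y":-1,"z":1,"wx":0,"wy":0,"wz":1,"hand":0.5},
    {"x":0,"y":-1,"z":1,"wx":0,"wy":0,"wz":1,"hand":0.5},
    {"x":0,"y":-1,"z":1,"wx":0,"wy":0,"wz":1,"hand":0.5},
    {"x":0,"y":-1,"z":0,"wx":0,"wy":0,"wz":1,"hand":0.5},
    {"x":0,"y":-1,"z":0,"wx":0,"wy":0,"wz":1,"hand":0.5}
  ]
}}

```text
t: 5.45
eef_pos: [0.5555, 0.0484, 0.3448]
tcp_rot: [0.666, 3.068, 0.002]
contact_force: [-0.1, -0.5, 0.2]
gripper_width: 0.0653
gripper_force: 0.0
```

```bash
cat > tgt.py <<'E'
from fit import *
from scipy.spatial.transform import Rotation as Ro
st=state(); p=st['eef_pos'];R=Ro.from_rotvec(st['tcp_rot'])
a=v[2]; bz=np.array([[np.cos(a),-np.sin(a),0],[np.sin(a),np.cos(a),0],[0,0,1]])
def goal(tilt,gx=30,back=0,draw=0):
    t=np.radians(tilt); z=bz@[-np.sin(t),0,-np.cos(t)]; y=bz[:,1]*np.sign(R.as_matrix()[:,1]@bz[:,1]); x=np.cross(y,z)
    d=gx-draw*1000
    g=wp(v,(-114.2+d*s,-47,193-d*s)); return g+z*(.0187-back), Ro.from_matrix(np.c_[x,y,z])
if __name__=='__main__':
    print('t',st['t'],'q',np.round(st['joint_positions'],3),'p',np.round(p,4),st['contact_force'].round(1))
    for tl,b,d in [(45,.1,0),(45,0,0),(45,0,.12),(30,.1,0)]:
        g,G=goal(tl,30,b,d); print(tl,b,d,'pos',g.round(4),'move/0.03',((g-p)/.03).round(2),'rot/0.12',((G*R.inv()).as_rotvec()/.12).round(2))
E
python3 tgt.py | tail -5
```

```text
t 5.45 q [-0.546  0.101  0.418  1.51  -0.041  1.536  1.015] p [0.5555 0.0484 0.3448] [-0.1 -0.5  0.2]
45 0.1 0 pos [ 0.5196 -0.0313  0.2293] move/0.03 [-1.2  -2.66 -3.85] rot/0.12 [1.6  6.4  2.86]
45 0 0 pos [ 0.449  -0.0266  0.1586] move/0.03 [-3.55 -2.5  -6.21] rot/0.12 [1.6  6.4  2.86]
45 0 0.12 pos [ 0.3644 -0.021   0.2434] move/0.03 [-6.37 -2.31 -3.38] rot/0.12 [1.6  6.4  2.86]
30 0.1 0 pos [ 0.5028 -0.0302  0.2422] move/0.03 [-1.76 -2.62 -3.42] rot/0.12 [1.07 4.27 2.94]
```

Request:
{"op": "step_arm", "data": {
  "plan": [
    {"x":-0.17,"y":-0.38,"z":-0.3,"wx":0.23,"wy":0.914,"wz":0.41,"hand":0.5},
    {"x":-0.17,"y":-0.38,"z":-0.3,"wx":0.23,"wy":0.914,"wz":0.41,"hand":0.5},
    {"x":-0.17,"y":-0.38,"z":-0.3,"wx":0.23,"wy":0.914,"wz":0.41,"hand":0.5},
    {"x":-0.17,"y":-0.38,"z":-0.3,"wx":0.23,"wy":0.914,"wz":0.41,"hand":0.5},
    {"x":-0.17,"y":-0.38,"z":-0.3,"wx":0.23,"wy":0.914,"wz":0.41,"hand":0.5}
  ]
}}

```text
t: 5.95
eef_pos: [0.5298, -0.0077, 0.2988]
tcp_rot: [-0.228, -2.565, -0.024]
contact_force: [0.4, 0.3, 0.6]
gripper_width: 0.0654
gripper_force: 0.0
```

Request:
{"op": "step_arm", "data": {
  "plan": [
    {"x":-0.17,"y":-0.38,"z":-0.3,"wx":0.23,"wy":0.914,"wz":0.41,"hand":0.5},
    {"x":-0.17,"y":-0.38,"z":-0.3,"wx":0.23,"wy":0.914,"wz":0.41,"hand":0.5},
    {"x":0,"y":0,"z":0,"wx":0,"wy":0,"wz":0,"hand":0.5},
    {"x":0,"y":0,"z":0,"wx":0,"wy":0,"wz":0,"hand":0.5}
  ]
}}

```text
t: 6.35
eef_pos: [0.5092, -0.0277, 0.2643]
tcp_rot: [-0.093, -2.39, -0.031]
contact_force: [0.7, -0.0, 1.0]
gripper_width: 0.0652
gripper_force: 0.0
```

```bash
python3 look.py e wrist;python3 tgt.py | tail -5; python3 -c "
from fit import *
for x in (-65,0,65): print(proj('wrist',wp(v,(-114.2+x*s+6.4,-47,193-x*s+6.4))))"|tail -3
```

```text
6.4 [ 0.50958368 -0.02765872  0.26539571] [-0.09313686 -2.39265578 -0.02982736] 0.06526137024570544
t 6.4 q [-0.131  0.602  0.216  1.21  -0.121  2.09   1.57 ] p [ 0.5096 -0.0277  0.2654] [-0.1 -0.5  1.2]
45 0.1 0 pos [ 0.5196 -0.0313  0.2293] move/0.03 [ 0.33 -0.12 -1.2 ] rot/0.12 [0.06 0.31 0.08]
45 0 0 pos [ 0.449  -0.0266  0.1586] move/0.03 [-2.02  0.03 -3.56] rot/0.12 [0.06 0.31 0.08]
45 0 0.12 pos [ 0.3644 -0.021   0.2434] move/0.03 [-4.84  0.22 -0.73] rot/0.12 [0.06 0.31 0.08]
30 0.1 0 pos [ 0.5028 -0.0302  0.2422] move/0.03 [-0.23 -0.09 -0.77] rot/0.12 [-0.09 -1.86  0.08]
[306.27226104 154.08586044]
[307.58193532 245.82902258]
[308.7214432  325.65196617]
```

View pics/e_wrist.png

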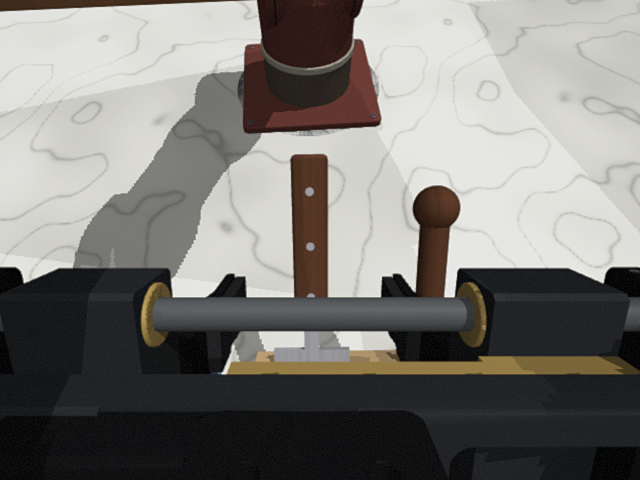

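The wrist view shows the turner handle centred at column 310 with its middle rivet at (310,246), predicted (307.6,245.8). So the turner sits about 2 mm further +y. q6 is at its limit, so I'll fit a quick kinematic model to choose a workable tilt.

```bash
cat > kin.py <<'E'
import numpy as np
from scipy.optimize import least_squares
from scipy.spatial.transform import Rotation as Ro
Q=np.array([[-1.234,.333,.04,1.465,-.013,1.343,-.059],[-0.93721,.20744,.3327,1.63825,-.06605,1.30752,-.37349],[-0.82662,.28596,.41739,1.6508,-.12206,1.23124,-.44222],[-.75695,.36981,.40485,1.81279,-.17743,.98949,-.33562],[-.546,.101,.418,1.51,-.041,1.536,1.015],[-.131,.602,.216,1.21,-.121,2.09,1.57]])
P=np.array([[.274,.589,.223],[.49303,.31915,.22255],[.55708,.24253,.17734],[.5556,.20325,.05815],[.5555,.0484,.3448],[.5096,-.0277,.2654]])
rz=lambda a:Ro.from_rotvec([0,0,a]);ry=lambda a:Ro.from_rotvec([0,a,0])
def fk(q,L,sg=-1):
    h,L1,o1,L2,o2,d=L
    A=rz(sg*q[0])*ry(q[1]); p=np.array([0,0,h])+A.apply([o1,0,L1]); A=A*rz(sg*q[2])*ry(q[3]); p=p+A.apply([o2,0,L2]); A=A*rz(sg*q[4])*ry(q[5])*rz(sg*q[6]); return p+A.apply([0,0,d]),A
r=least_squares(lambda L:np.concatenate([fk(q,L)[0]-p for q,p in zip(Q,P)]),[.35,.4,0,.4,0,.25]);L=r.x
if __name__=='__main__':
    print(L.round(3),(r.fun*1000).round(1)); 
    for i in (3,5): print(fk(Q[i],L)[1].as_rotvec().round(3))
    lo=np.array([-2.58,-.38,-1.3,.25,-1.5,.08,-2.65])+.03;hi=np.array([2.58,2.09,1.39,2.4,4.64,2.09,2.65])-.03
    from tgt import goal
    G0=fk(Q[5],L)[1]
    for tl in (15,25,30,35,45):
        q=Q[5].clip(lo,hi)
        for gx in (30,45):
          for d in (0,.06,.12):
            g,G=goal(tl,gx,0,d); f=lambda q:np.r_[(fk(q,L)[0]-g)*10,(G.inv()*fk(q,L)[1]).as_rotvec(),.002*(q-Q[5])]
            o=least_squares(f,q,bounds=(lo,hi)); q=o.x; e=f(q); print(tl,gx,d,'err mm',(np.linalg.norm(e[:3])*100).round(1),'rad',np.linalg.norm(e[3:6]).round(3),q.round(2))
E
python3 kin.py | grep -v '^[kthsb(]' | tail -34
```

```text
[ 0.2 -3.9]
 [ 0.5 -3.5]
 [ 0.7 -0.9]
 [ 0.6 -1. ]]
15 30 0 err mm 0.0 rad 0.0 [-0.14  0.16  0.18  1.8  -0.03  1.44 -0.01]
15 30 0.06 err mm 0.0 rad 0.0 [-0.05  0.02  0.09  1.86 -0.01  1.53 -0.02]
15 30 0.12 err mm 0.0 rad 0.0 [ 0.04 -0.11  0.01  1.89 -0.    1.62 -0.01]
15 45 0 err mm 0.0 rad 0.0 [-0.16  0.2   0.21  1.79 -0.04  1.42 -0.  ]
15 45 0.06 err mm 0.0 rad 0.0 [-0.07  0.06  0.11  1.84 -0.01  1.5  -0.02]
15 45 0.12 err mm 0.0 rad 0.0 [ 0.02 -0.08  0.03  1.89 -0.    1.6  -0.01]
25 30 0 err mm 0.0 rad 0.0 [-0.22  0.31  0.28  1.7  -0.08  1.59  0.02]
25 30 0.06 err mm 0.0 rad 0.0 [-0.14  0.17  0.19  1.76 -0.04  1.66 -0.01]
25 30 0.12 err mm 0.0 rad 0.0 [-0.05  0.03  0.1   1.81 -0.01  1.74 -0.02]
25 45 0 err mm 0.0 rad 0.0 [-0.23  0.34  0.3   1.68 -0.1   1.57  0.03]
25 45 0.06 err mm 0.0 rad 0.0 [-0.16  0.2   0.21  1.74 -0.05  1.64 -0.  ]
25 45 0.12 err mm 0.0 rad 0.0 [-0.07  0.06  0.12  1.8  -0.02  1.72 -0.02]
30 30 0 err mm 0.0 rad 0.0 [-0.25  0.38  0.32  1.65 -0.11  1.66  0.04]
30 30 0.06 err mm 0.0 rad 0.0 [-0.18  0.24  0.23  1.71 -0.06  1.72  0.  ]
30 30 0.12 err mm 0.0 rad 0
[... 441 characters left out ...]
[-0.14  0.17  0.19  1.73 -0.04  1.86 -0.01]
35 45 0 err mm 0.0 rad 0.0 [-0.29  0.49  0.39  1.58 -0.15  1.72  0.07]
35 45 0.06 err mm 0.0 rad 0.0 [-0.23  0.34  0.3   1.65 -0.09  1.77  0.03]
35 45 0.12 err mm 0.0 rad 0.0 [-0.16  0.2   0.21  1.72 -0.05  1.84 -0.  ]
45 30 0 err mm 0.0 rad 0.0 [-0.31  0.6   0.44  1.51 -0.19  1.87  0.11]
45 30 0.06 err mm 0.0 rad 0.0 [-0.28  0.45  0.37  1.59 -0.12  1.92  0.06]
45 30 0.12 err mm 0.0 rad 0.0 [-0.22  0.3   0.28  1.67 -0.07  1.97  0.02]
45 45 0 err mm 0.0 rad 0.0 [-0.32  0.64  0.45  1.49 -0.2   1.87  0.12]
45 45 0.06 err mm 0.0 rad 0.0 [-0.29  0.48  0.39  1.58 -0.14  1.9   0.08]
45 45 0.12 err mm 0.0 rad 0.0 [-0.23  0.34  0.31  1.65 -0.08  1.96  0.03]
```

```bash
cat > t2.py <<'E'
from tgt import *
print(st['t'],p.round(4),st['joint_positions'].round(3),st['contact_force'].round(1),st['gripper_width'])
for b,d in [(.08,0),(0,0),(0,.125)]:
    g,G=goal(35,40,b,d); g=g+[0,.0023,0]; print('Z',b,d,g.round(4),((g-p)/.03).round(2),((G*R.inv()).as_rotvec()/.12).round(2))
E
python3 t2.py | tail -4
```

```text
6.4 [ 0.5096 -0.0277  0.2654] [-0.131  0.602  0.216  1.21  -0.121  2.09   1.57 ] [-0.1 -0.5  1.2] 0.06526137024570544
Z 0.08 0 [ 0.5044 -0.028   0.2149] [-0.17 -0.01 -1.68] [-0.04 -1.14  0.08]
Z 0 0 [ 0.4586 -0.025   0.1494] [-1.7   0.09 -3.87] [-0.04 -1.14  0.08]
Z 0 0.125 [ 0.3704 -0.0191  0.2378] [-4.64  0.28 -0.92] [-0.04 -1.14  0.08]
```

Request:
{"op": "step_arm", "data": {
  "plan": [
    {"x":0,"y":0,"z":0,"wx":-0.02,"wy":-0.57,"wz":0.04,"hand":0.5},
    {"x":-0.08,"y":0,"z":-0.8,"wx":-0.02,"wy":-0.57,"wz":0.04,"hand":0.5},
    {"x":-0.09,"y":0,"z":-0.8,"wx":0,"wy":0,"wz":0,"hand":0.5},
    {"x":0,"y":0,"z":0,"wx":0,"wy":0,"wz":0,"hand":0.5},
    {"x":0,"y":0,"z":0,"wx":0,"wy":0,"wz":0,"hand":0.5}
  ]
}}

```text
t: 6.9
eef_pos: [0.5045, -0.0268, 0.2177]
tcp_rot: [-0.081, -2.529, -0.025]
contact_force: [0.4, -0.8, 0.3]
gripper_width: 0.0651
gripper_force: 0.0
```

```bash
python3 t2.py | tail -4
```

```text
6.9 [ 0.5045 -0.0268  0.2177] [-0.148  0.517  0.208  1.37  -0.106  1.877  1.572] [ 0.4 -0.8  0.3] 0.06508832930429051
Z 0.08 0 [ 0.5044 -0.028   0.2149] [-0.   -0.04 -0.09] [ 0.   -0.01 -0.02]
Z 0 0 [ 0.4586 -0.025   0.1494] [-1.53  0.06 -2.28] [ 0.   -0.01 -0.02]
Z 0 0.125 [ 0.3704 -0.0191  0.2378] [-4.47  0.26  0.67] [ 0.   -0.01 -0.02]
```

Request:
{"op": "step_arm", "data": {
  "plan": [
    {"x":-0.38,"y":0.01,"z":-0.57,"wx":0,"wy":0,"wz":0,"hand":0.5},
    {"x":-0.38,"y":0.01,"z":-0.57,"wx":0,"wy":0,"wz":0,"hand":0.5},
    {"x":-0.38,"y":0.02,"z":-0.57,"wx":0,"wy":0,"wz":0,"hand":0.5},
    {"x":-0.38,"y":0.02,"z":-0.57,"wx":0,"wy":0,"wz":0,"hand":0.5},
    {"x":0,"y":0,"z":0,"wx":0,"wy":0,"wz":0,"hand":0.5}
  ]
}}

```text
t: 7.4
eef_pos: [0.4578, -0.0252, 0.1472]
tcp_rot: [-0.081, -2.525, -0.026]
contact_force: [-0.9, 0.2, 0.7]
gripper_width: 0.0653
gripper_force: 0.0
```

Request:
{"op": "step_arm", "data": {
  "grip_force": 8,
  "plan": [
    {"x":0,"y":0,"z":0,"wx":0,"wy":0,"wz":0,"hand":-1},
    {"x":0,"y":0,"z":0,"wx":0,"wy":0,"wz":0,"hand":-1},
    {"x":0,"y":0,"z":0,"wx":0,"wy":0,"wz":0,"hand":-1},
    {"x":0,"y":0,"z":0,"wx":0,"wy":0,"wz":0,"hand":-1},
    {"x":0,"y":0,"z":0,"wx":0,"wy":0,"wz":0,"hand":-1}
  ]
}}

```text
t: 7.9
eef_pos: [0.4587, -0.0252, 0.1473]
tcp_rot: [-0.081, -2.527, -0.026]
contact_force: [-0.3, -0.1, 0.3]
gripper_width: 0.0331
gripper_force: 0.0
```

Request:
{"op": "step_arm", "data": {
  "plan": [
    {"x":0,"y":0,"z":0,"wx":0,"wy":0,"wz":0,"hand":-1},
    {"x":0,"y":0,"z":0,"wx":0,"wy":0,"wz":0,"hand":-1}
  ]
}}

```text
t: 8.1
eef_pos: [0.4584, -0.0253, 0.1471]
tcp_rot: [-0.081, -2.526, -0.026]
contact_force: [-0.3, -0.9, -0.3]
gripper_width: 0.0263
gripper_force: 8.0
```

```bash
python3 t2.py | tail -4
```

```text
8.1 [ 0.4584 -0.0253  0.1471] [-0.153  0.485  0.194  1.57  -0.101  1.711  1.572] [-0.3 -0.9 -0.3] 0.02626647226681968
Z 0.08 0 [ 0.5044 -0.028   0.2149] [ 1.53 -0.09  2.26] [-0.   -0.03 -0.02]
Z 0 0 [ 0.4586 -0.025   0.1494] [0.01 0.01 0.08] [-0.   -0.03 -0.02]
Z 0 0.125 [ 0.3704 -0.0191  0.2378] [-2.93  0.21  3.02] [-0.   -0.03 -0.02]
```

Request:
{"op": "step_arm", "data": {
  "grip_force": 45,
  "plan": [
    {"x":0,"y":0,"z":0,"wx":0,"wy":0,"wz":0,"hand":-1},
    {"x":0,"y":0,"z":0,"wx":0,"wy":0,"wz":0,"hand":-1},
    {"x":-0.3,"y":0.02,"z":0.3,"wx":0,"wy":0,"wz":0,"hand":-1},
    {"x":-0.3,"y":0.02,"z":0.3,"wx":0,"wy":0,"wz":0,"hand":-1},
    {"x":0,"y":0,"z":0,"wx":0,"wy":0,"wz":0,"hand":-1}
  ]
}}

```text
t: 8.6
eef_pos: [0.4397, -0.0238, 0.1667]
tcp_rot: [-0.08, -2.528, -0.027]
contact_force: [0.6, 0.8, -2.2]
gripper_width: 0.0258
gripper_force: 45.0
```

Request:
{"op": "step_arm", "data": {
  "plan": [
    {"x":-0.5,"y":0.03,"z":0.5,"wx":0,"wy":0,"wz":0,"hand":-1},
    {"x":-0.5,"y":0.03,"z":0.5,"wx":0,"wy":0,"wz":0,"hand":-1},
    {"x":-0.5,"y":0.04,"z":0.5,"wx":0,"wy":0,"wz":0,"hand":-1},
    {"x":-0.5,"y":0.04,"z":0.5,"wx":0,"wy":0,"wz":0,"hand":-1},
    {"x":-0.4,"y":0.03,"z":0.4,"wx":0,"wy":0,"wz":0,"hand":-1}
  ]
}}

```text
t: 9.1
eef_pos: [0.3675, -0.0187, 0.2379]
tcp_rot: [-0.08, -2.527, -0.027]
contact_force: [0.1, 0.2, -1.7]
gripper_width: 0.0254
gripper_force: 45.0
```

Request:
{"op": "step_arm", "data": {
  "plan": [
    {"x":-0.5,"y":0.03,"z":0.5,"wx":0,"wy":0,"wz":0,"hand":-1},
    {"x":0,"y":0,"z":0,"wx":0,"wy":0,"wz":0,"hand":-1}
  ]
}}

```text
t: 9.3
eef_pos: [0.3527, -0.0179, 0.2537]
tcp_rot: [-0.08, -2.529, -0.027]
contact_force: [0.2, 0.1, -2.3]
gripper_width: 0.0253
gripper_force: 45.0
```

```bash
python3 t2.py | tail -4; python3 look.py f scene; python3 -c "
import cv2;b=cv2.imread('pics/f_scene.png')[80:300,220:440];cv2.imwrite('pics/f2.png',cv2.resize(b,(600,600),interpolation=2))"
```

```text
9.3 [ 0.3527 -0.0179  0.2537] [-0.189  0.185  0.19   1.73  -0.07   1.84   1.518] [ 0.2  0.1 -2.3] 0.025267316358630176
Z 0.08 0 [ 0.5044 -0.028   0.2149] [ 5.06 -0.34 -1.29] [-0.01 -0.01 -0.02]
Z 0 0 [ 0.4586 -0.025   0.1494] [ 3.53 -0.24 -3.48] [-0.01 -0.01 -0.02]
Z 0 0.125 [ 0.3704 -0.0191  0.2378] [ 0.59 -0.04 -0.53] [-0.01 -0.01 -0.02]
9.35 [ 0.35327205 -0.01783728  0.25261036] [-0.08007073 -2.52843934 -0.02700809] 0.025666122145400885
```

View pics/f2.png

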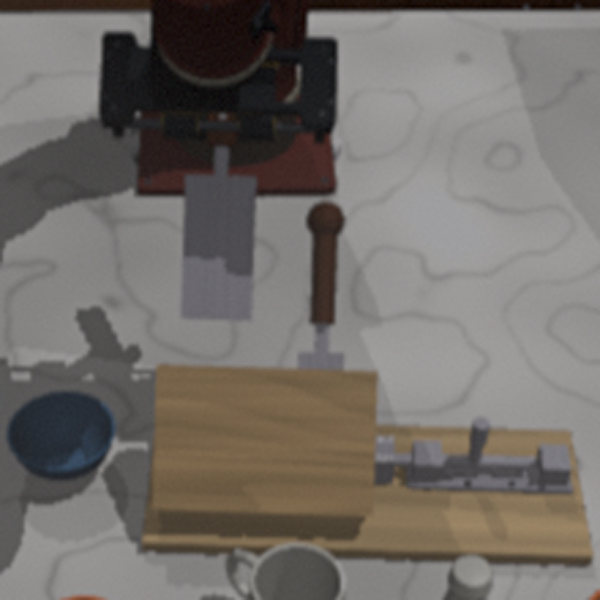

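The turner is clear of the slot and held; the blade's end is at crop (217,318), in front of the block. The bolt's end is in the keeper and the spreader is untouched. Next I'll raise it and level it.

Request:
{"op": "step_arm", "data": {
  "plan": [
    {"x":-0.1,"y":0,"z":0.6,"wx":0,"wy":0,"wz":0,"hand":-1},
    {"x":0,"y":0,"z":0.9,"wx":0,"wy":0,"wz":0,"hand":-1},
    {"x":0,"y":0,"z":0.9,"wx":0,"wy":0,"wz":0,"hand":-1},
    {"x":0.3,"y":0,"z":0.9,"wx":0,"wy":0,"wz":0,"hand":-1},
    {"x":0.5,"y":0,"z":0.9,"wx":0,"wy":0,"wz":0,"hand":-1}
  ]
}}

```text
t: 9.85
eef_pos: [0.3746, -0.0179, 0.377]
tcp_rot: [-0.081, -2.528, -0.027]
contact_force: [-30.2, -0.8, 22.1]
gripper_width: 0.0257
gripper_force: 45.0
```

Request:
{"op": "step_arm", "data": {
  "plan": [
    {"x":0.5,"y":0,"z":0.6,"wx":-0.04,"wy":-0.6,"wz":0,"hand":-1},
    {"x":0.5,"y":0,"z":0,"wx":-0.04,"wy":-0.6,"wz":0,"hand":-1},
    {"x":0.5,"y":0,"z":0,"wx":-0.04,"wy":-0.6,"wz":0,"hand":-1},
    {"x":0.5,"y":0,"z":0,"wx":-0.04,"wy":-0.6,"wz":0,"hand":-1},
    {"x":0.3,"y":0,"z":0,"wx":-0.04,"wy":-0.6,"wz":0,"hand":-1}
  ]
}}

```text
t: 10.35
eef_pos: [0.4446, -0.0177, 0.3934]
tcp_rot: [-0.092, -2.89, -0.01]
contact_force: [0.6, 0.5, -3.1]
gripper_width: 0.0255
gripper_force: 45.0
```

Request:
{"op": "step_arm", "data": {
  "plan": [
    {"x":0,"y":0,"z":0,"wx":-0.04,"wy":-0.6,"wz":0,"hand":-1},
    {"x":0,"y":0,"z":0,"wx":-0.04,"wy":-0.6,"wz":0,"hand":-1},
    {"x":0,"y":0,"z":0,"wx":-0.04,"wy":-0.6,"wz":0,"hand":-1},
    {"x":0,"y":0,"z":0,"wx":-0.04,"wy":-0.6,"wz":0,"hand":-1},
    {"x":0,"y":0,"z":0,"wx":-0.04,"wy":-0.6,"wz":0,"hand":-1}
  ]
}}

```text
t: 10.85
eef_pos: [0.4435, -0.0178, 0.3937]
tcp_rot: [0.097, 3.029, -0.008]
contact_force: [0.6, 1.0, -1.6]
gripper_width: 0.0256
gripper_force: 45.0
```

Request:
{"op": "step_arm", "data": {
  "plan": [
    {"x":0,"y":0,"z":0,"wx":-0.03,"wy":-0.53,"wz":0,"hand":-1},
    {"x":0,"y":0,"z":0,"wx":0,"wy":0,"wz":0,"hand":-1},
    {"x":0,"y":0,"z":0,"wx":0,"wy":0,"wz":0,"hand":-1}
  ]
}}

```text
t: 11.15
eef_pos: [0.443, -0.0178, 0.394]
tcp_rot: [0.095, 2.969, -0.009]
contact_force: [-0.3, -0.3, -1.6]
gripper_width: 0.025
gripper_force: 45.0
```

```bash
python3 look.py g scene wrist top; python3 - <<'E' | tail -8
from tgt import *
c=proj('scene',np.array([wp(v,(-15,235-t,85)) for t in (7.2,40,45)]));print('knob',c.round(1).tolist())
g,G=goal(-10);print('rot left /.12',((G*R.inv()).as_rotvec()/.12).round(2),p.round(3))
z=R.as_matrix()[:,2]; gp=p-z*.0187; M=R.as_matrix()@goal(35)[1].as_matrix().T
tx=M@bz@[s,0,-s]; tz=M@bz@[s,0,s]; print('turner x',tx.round(3),'z',tz.round(3))
h=gp
for n in('scene','top'):
    for k,P in dict(tip=gp+tx*.175,tipL=gp+tx*.175+.031*np.cross(tz,tx),tipR=gp+tx*.175-.031*np.cross(tz,tx),end=gp-tx*.105).items(): print(n,k,P.round(3),proj(n,P).round(1)) 
E
python3 -c "
import cv2,numpy as np
b=cv2.imread('pics/g_scene.png')[0:300,200:500];a=cv2.imread('pics/g_top.png')[180:480,180:480]
cv2.imwrite('pics/g2.png',np.hstack([cv2.resize(x,(400,400),interpolation=2) for x in (b,a)]))"
```

```text
11.3 [ 0.44357992 -0.01786168  0.39385448] [ 0.09553339  2.96967708 -0.00986201] 0.02541182214522469
scene tip [ 0.615 -0.029  0.412] [297.5 136.3]
scene tipL [0.617 0.002 0.412] [314.9 136.8]
scene tipR [ 0.613 -0.06   0.412] [280.2 135.8]
scene end [ 0.336 -0.011  0.413] [304.6  60.4]
top tip [ 0.615 -0.029  0.412] [333.  210.4]
top tipL [0.617 0.002 0.412] [316.4 209.2]
top tipR [ 0.613 -0.06   0.412] [349.6 211.6]
top end [ 0.336 -0.011  0.413] [321.9 363.7]
```

View pics/g2.png

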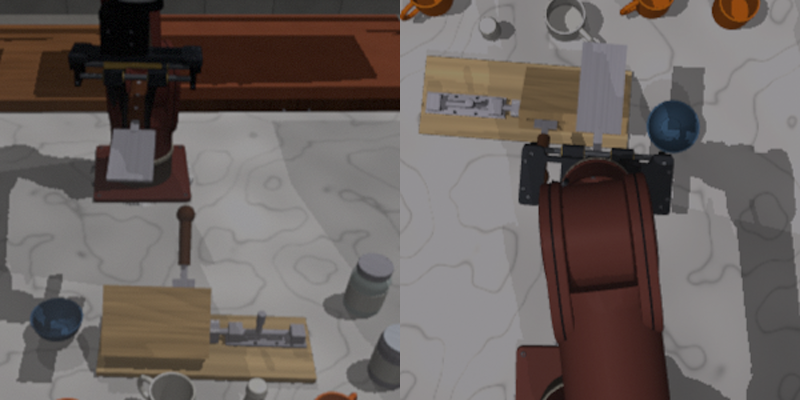

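The levelled turner's blade corners are at scene (281,136)/(315,136) and top (316,210)/(350,213). That is within about 1 px of the no-slip level prediction, so it is level at z≈0.41. Now the bolt check.

```bash
python3 - <<'E' | tail -3
from tgt import *
import cv2
c=proj('scene',np.array([wp(v,(-15,235-t,85))+[0,d,0] for t,d in ((7.2,0),(40,0),(45,0))]));print('knob',c.round(1).tolist())
g,G=goal(-10);print('rot left /.12',((G*R.inv()).as_rotvec()/.12).round(2),st['dq'].round(3))
E
python3 -c "
import cv2,numpy as np
a=cv2.imread('pics/a_scene.png');b=cv2.imread('pics/g_scene.png')
t=a[226:260,398:425]
c=[cv2.resize(x[215:285,345:445],(400,280),interpolation=2) for x in(a,b)]
cv2.imwrite('pics/h.png',np.hstack(c))"
```

```text
bal [ 0.4876 -0.0292  0.1463]
knob [[412.0, 234.6], [398.3, 234.2], [396.2, 234.1]]
rot left /.12 [ 0.01 -0.03 -0.02] [-0.    -0.001  0.     0.001  0.    -0.003 -0.001]
```

View pics/h.png

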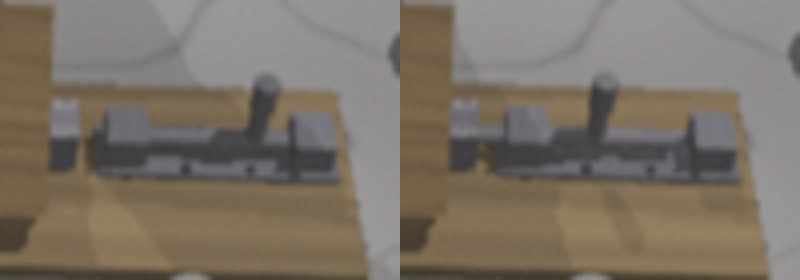

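The bolt knob moved 15 px, from about 7 mm to about 44–45 mm of travel. It was pushed against its stop at 17 N, so it is home. Handing in.

```bash
python3 -c "
from workcell import *
print(close_job())"
```

```text
the job is handed in; nothing more can be done
None
```

I handed the job in with the bolt pushed home to its stop and the turner held level, blade face up, about 0.41 m above the worktop. One brief wrist-force reading of about 37 N, cause unknown, showed while lifting; afterwards the turner had not slipped and nothing looked disturbed.

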